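# Set a rubbing block flush on a tilted sprung plate

## Task

Make the tilted metal plate ready for rubbing down: first give it a squirt by pressing the blue nozzle cap of the cleaner canister fully down and letting it spring back up. Then pick up the red-topped rubbing block that lies near the front edge of the bench, before the plate, tilt it to the slope of the plate, set its grey underside flush on the middle of the plate and press until the plate has sunk about halfway into its springs. Finish while still gripping the block and holding it pressed there, and do not disturb the other loose things.

Things in the scene. Friction and masses are not known exactly. Their poses are not given: they have to be found in the camera images.
- block: rubbing block, a rigid box 50 x 90 x 34 mm (x, y, z), grey with a red top, 0.13 to 0.21 kg, lying loose on the bench, red side up. Origin: centre of the grey underside; z points up out of the red top, y along its 90 mm length, and the 50 mm width along x is the one to grip.
- plate_face (a point): centre of the upper face of the bare aluminium plate, 130 x 120 x 8 mm, on a tilting stage with a grey base on rubber feet, fixed to the bench. z: the face's outward normal; x: up the slope; y: level across it. The slope is locked, each time at another angle, 16 to 33 degrees from level; the face looks up and towards the robot, turned up to 17 degrees. Centre 100 to 125 mm above the bench.
- plate (a joint): how far the plate is pushed in along its normal against its springs: 0 m at rest to 0.012 m at the stop. It starts to move at about 3.5 N, takes about 9 N halfway and 14 N at the stop (the block's weight included). It only moves straight in and does not rock.
- cap_top (a point): centre of the top of the blue nozzle cap, a round cap 34 mm across and 22 mm high on a white and orange canister (52 mm across, fixed to the bench by a round foot 76 mm across). 145 mm above the bench. The canister stands in front of the stage and to its left seen from the robot, nozzle towards it. z is up; the cap is pressed straight down.
- cap (a joint): how far the nozzle cap is pressed down: 0 m up to 0.006 m fully down. Its spring takes 2 N to start and about 7 N fully down, and lifts it back when let go.
- tape_roll: bystander: black roll of tape (the nearer of two), 64 mm across, 20 mm high, lying on the bench; origin at the centre of its underside
- tape_measure: bystander: yellow tape measure, 67 x 84 x 29 mm, origin at the centre of its underside
- coupler_a: bystander: lying steel hose coupler, 25 x 60 x 25 mm, origin at the centre of its underside

How it is judged:
By the outcome, as a careful person would: the job done as asked, in the order asked, and still so for the second after the job is handed in, while the arm keeps its last pose, push and grip.
It also fails if it takes over 51 s, if anything falls off the work surface, if the arm or the gripper's body presses on something with over 40 N, if the wrist force passes 120 N, or if a joint passes its speed limit or range.

## Robot

A 6-joint arm with a two-finger parallel gripper is mounted at the origin on a cart in front of the work surface, level with it; the furniture and walls round the work are solid. World frame = base frame: x ahead of the robot, y to its left, z up, the work surface at z = 0. Lengths are in mm, angles in degrees, forces in N, time in s.
With the tool pointing down it reaches from about 300 to 850 mm from the base axis. Payload 4.2 kg.
Tool frame: the origin (TCP) lies between the finger pads; the fingertips stand 8 mm ahead of it and the grasp point (between the pads) lies 11 mm behind it; x points along the fingers, y is the direction in which the jaws open and shut, and the axes are right-handed (so a half turn about x gives the same grasp; the last joint's range is limited). The gripper opens to 91 mm and grips with 3 to 60 N. Pads are 32 mm wide; open, the fingers measure 118 mm over their backs; the gripper's body (76 mm by 178 mm) begins 60 mm behind the grasp point.
Start: joints at [-72.078, 18.312, 89.639, -0, 72.044, -1.146], TCP at [187.851, -543.465, 221.976] pointing down, gripper open.
Joint ranges: [-177.97, 177.97], [-48.28, 115.42], [12.27, 149.76], [-77.06, 257.06], [2.81, 150.46], [-146.56, 146.56]. Speed limits (degrees/s): [147.25, 147.25, 180, 180, 180, 180].

## Interface

Orientations are given as [roll, pitch, yaw] about the fixed x, y, z axes, in that order (R = Rz(yaw) Ry(pitch) Rx(roll)).
In Python, from workcell import env gives the robot as it stands.
- The arm moves only by the tool arm_command, never from a script. Its arguments are lists of equal length, an entry for each row: "slide": the shift along the tool's x, y, z in cm, a list of three; "turn": the turn, a rotation vector about the tool's x, y, z in rad, a list of three; "grip": the closure in counts, from 0 (fully open) to 255 (shut). A call has 1 to 20 rows; each row is the pose to reach, as a shift and turn from the pose commanded when the call began, along the tool's axes at that moment; what a row does not reach only later rows make up. A row lasts 1/12 s, in which the tool goes at most 41.7 mm and 7.16 degrees, less where a joint would pass 70% of its speed; a pose out of reach is approached as far as the arm can. A call with a gripper value outside its range is refused whole. The fingers move at their own pace and stop on an object; "newtons" is the grip in N (left out, the last holds). Time passes only in rows, so rows that repeat a pose let the fingers close. It gives the time, the measured TCP pose, the force and the opening at its end, in the units of the state.
- env.state(): the state, without advancing time (a new reading comes with each control period).
- env.grab_frame(name): name is "scene" or "side" or "wrist"; returns (picture, depth): 384x512x3 uint8, red, green, blue; 384x512 float32, mm along the optical axis (not along the pixel's ray), 0 where there is no reading.
- env.calibration(name): a dict with "K" (3x3 intrinsics, pixels), "camera_from_world" (4x4, takes a point from world to camera coordinates); the wrist camera has in their place "T_tool_cam" (4x4, takes a point from camera to tool coordinates, whose origin is the TCP and whose axes are the tool frame's). Camera axes: x right, y up, looking along -z (the intrinsics and any distortion apply to the point x, -y, -z); pixel columns grow to the right and rows downward; lengths in mm; the calibration is good to about 2 mm. A picture is of the moment at which its call begins: read the wrist's pose just before it. calibration takes no time and is no camera call.
- env.job_done(): hands the job in, once; it reports no verdict.
Trained networks look in the newest picture that a camera, given by its name, has taken for a name from the list of things; names that differ only in an ending like _2 or _b are one class to them, and where a whole thing is asked for, a point or a joint stands for the part that bears it (a point fixed in the world has none). Each returns a list of dicts, best first, with "p" (0 to 1); they miss things now and then, are a little off and sometimes report something else, mostly with a low value. They report only what shows in the picture. A call takes as long as a camera call.
- env.search_frame(camera, label): "point" ([x, y, z] in mm, in world coordinates, good to about 4 mm: the middle of the surface that is visible of it).
The state is a dict: "time_s": time; "qpos": joint angles; "qvel": joint speeds; "effort": joint torques, N m; "ee_pos": TCP position; "ee_rot": TCP orientation; "force": force on the tool from outside, world axes, zero at the start; "torque": the same for the moment, N m; "gripper_width": finger opening in mm.
Only numpy, scipy, OpenCV 4.12 (cv2) and the standard library are available. Lean on these libraries where they do the work, as an engineer would, in place of code of your own. Each camera call takes 0.05 s, during which the arm holds its last target.

## Working session

There is one attempt and no reset: what is moved stays moved. The work goes in short steps, Python scripts to look and compute and a tool call to move; the robot and the scene stay as the last step left them, time stands still between calls to the robot, and variables do not carry over. Pictures are saved under pics/ and viewed, and the job is handed in when it is done.

Besides the shell and the picture viewer there is one more tool, called as a command line: name --argument value ..., lists and objects as JSON in quotes. arm_command: Moves the arm, as the interface text tells. Its arguments: {"type":"object","properties":{"slide":{"type":"array","items":{"type":"array","items":{"type":"number"}}},"turn":{"type":"array","items":{"type":"array","items":{"type":"number"}}},"grip":{"type":"array","items":{"type":"number"}},"newtons":{"type":"number"}},"required":["slide","turn","grip"]}

```bash
ls && mkdir -p pics && cat > h.py <<'E'
import numpy as np, cv2
from scipy.spatial.transform import Rotation as R
from workcell import env
def save(n,fn):
    im,d=env.grab_frame(n); cv2.imwrite('pics/'+fn,im[:,:,::-1]); np.save('/tmp/'+n+'_d.npy',d); np.save('/tmp/'+n+'_im.npy',im)
    return im,d
def T_tool():
    s=env.state(); T=np.eye(4); T[:3,:3]=R.from_euler('xyz',s['ee_rot'],degrees=True).as_matrix(); T[:3,3]=s['ee_pos']; return T
def cloud(n,d,T=None):
    c=env.calibration(n);K=np.array(c['K'])
    if 'camera_from_world' in c: W=np.linalg.inv(np.array(c['camera_from_world']))
    else: W=(T_tool() if T is None else T)@np.array(c['T_tool_cam'])
    v,u=np.mgrid[:d.shape[0],:d.shape[1]].astype(float)
    dist=c.get('dist',c.get('distortion'))
    p=np.stack([u.ravel(),v.ravel()],1)
    q=cv2.undistortPoints(p[:,None],K,np.array(dist,float) if dist is not None else None)[:,0]
    z=d.ravel()
    P=np.stack([q[:,0]*z,-q[:,1]*z,-z],1)@W[:3,:3].T+W[:3,3]
    P[z==0]=np.nan
    return P.reshape(d.shape+(3,))
E
python3 - <<'E'
from h import *
print(env.state())
for n in ['scene','side','wrist']:
    print(n,env.calibration(n))
save('scene','s0.png');save('side','d0.png')
for n in ['scene','side']:
    for l in ['block','plate_face','plate','cap_top','cap','tape_roll','tape_measure','coupler_a']:
        try: print(n,l,[(np.round(q['point']),round(q['p'],2)) for q in env.search_frame(n,l)])
        except Exception as e: print(n,l,e)
E
```

```text
pics
{'time_s': 0.0, 'qpos': array([-7.20775465e+01,  1.83528622e+01,  8.97068503e+01, -1.91339125e-03,
        7.20436782e+01, -1.14516367e+00]), 'qvel': array([-0.0172602 , -0.0344099 , -0.03233003,  0.10516494, -0.00490496,
       -0.03133804]), 'effort': array([ 6.78949164e-04, -4.12466526e+01, -2.31972206e+01,  7.26490351e-02,
        4.56435210e-02, -1.42860031e-04]), 'ee_pos': array([ 187.68930349, -542.9829522 ,  221.10501937]), 'ee_rot': array([-90.13716662,  89.89659327, 108.93104211]), 'force': array([-0.49235486, -0.16923268,  0.81082206]), 'torque': array([-0.01799574,  0.00417226, -0.02576397]), 'gripper_width': 90.96454729562424}
scene {'K': array([[430.18017035,   0.        , 254.78164469],
       [  0.        , 430.18017035, 194.30662167],
       [  0.        ,   0.        ,   1.        ]]), 'camera_from_world': array([[-7.77071321e-01, -6.29406895e-01,  2.66874214e-03,
         5.23445573e+02],
       [ 4.69329590e-01, -5.76602801e-01,  6.68774212e-01,
        -2.81958209e+02],
       [-4.19392296e-01,  5.20937780e-01,  7.43460780e-01,
        -8.11583299e+02],
    
[... 1409 characters left out ...]
 cap [(array([463., 125., 143.]), 0.65)]
scene tape_roll [(array([628., 214.,  15.]), 0.81)]
scene tape_measure [(array([751., 140.,  25.]), 0.84)]
scene coupler_a [(array([401., 298.,  21.]), 0.83)]
side block [(array([438., -21.,  29.]), 0.56)]
side plate_face [(array([635., -65., 113.]), 0.95)]
side plate [(array([640., -61., 112.]), 0.91), (array([404., 282.,  16.]), 0.69)]
side cap_top [(array([469., 108., 143.]), 0.46)]
side cap [(array([460., 104., 148.]), 0.44)]
side tape_roll [(array([626., 196.,  24.]), 0.79)]
side tape_measure [(array([637., -63., 113.]), 0.62), (array([752., 126.,  29.]), 0.61)]
side coupler_a [(array([405., 284.,  15.]), 0.62), (array([468., 108., 142.]), 0.25)]
```

View pics/s0.png

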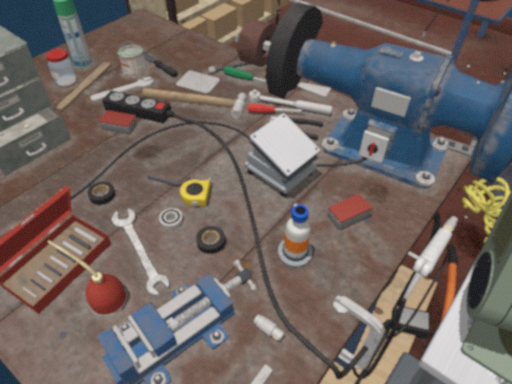

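View pics/d0.png

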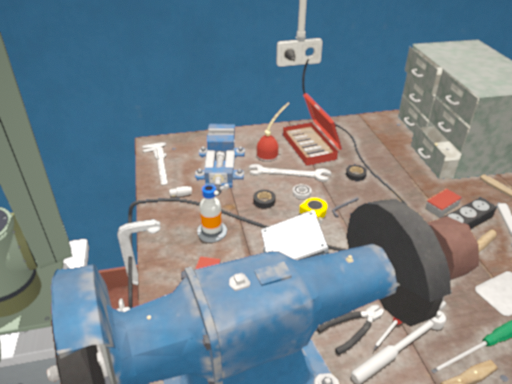

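The scene picture shows the block with its red top at (349,211), the plate at (283,143) and the canister with its blue cap at (298,213). The grinder is right of the plate. In the side view the plate is at (295,237), the cap at (209,190), and the block is mostly hidden behind the grinder.

```bash
python3 - <<'E'
from h import *
for n in ['scene','side']:
    im=np.load(f'/tmp/{n}_im.npy');d=np.load(f'/tmp/{n}_d.npy');P=cloud(n,d)
    C=np.array(env.calibration(n)['camera_from_world']);print(n,'cam',-C[:3,:3].T@C[:3,3])
    hsv=cv2.cvtColor(im,cv2.COLOR_RGB2HSV).astype(int);h,s,v=hsv[...,0],hsv[...,1],hsv[...,2]
    bl=(np.abs(P[...,0]-600)<300)&(np.abs(P[...,2])<6); print('bench z',np.nanmedian(P[...,2][bl]))
    def near(c,r): return np.linalg.norm(P-np.array(c),axis=-1)<r
    m=near((630,-60,110),90)&(s<40)&(v>170)&(P[...,2]>70)
    q=P[m]; 
    for _ in range(5):
        c=q.mean(0);U,S,V=np.linalg.svd(q-c,full_matrices=False);nn=V[2]*np.sign(V[2][2]); q=q[np.abs((q-c)@nn)<3]
    lo=q
    rect=None
    x=np.array([0,0,1])-nn*nn[2];x/=np.linalg.norm(x);y=np.cross(nn,x)
    uv=np.stack([(q-c)@x,(q-c)@y],1)
    rc=cv2.minAreaRect(uv.astype(np.float32)); 
    print('plate',len(q),c,nn,'tilt',np.degrees(np.arccos(nn[2])),'az',np.degrees(np.arctan2(nn[1],nn[0])),rc,'ctr',c+x*rc[0][0]+y*rc[0][1], 'rms',S[2]/len(q)**.5)
    m=near((430,-30,30),70)&((h<8)|(h>172))&(s>110)&(P[...,2]>22)
    q=P[m];
    if len(q)>5:
        rc=cv2.minAreaRect(q[:,:2].astype(np.float32));print('block',len(q),q.mean(0),rc)
    m=near((465,115,140),50)&(np.abs(h-112)<12)&(s>110)&(P[...,2]>112)
    q=P[m]; zt=np.percentile(q[:,2],95);t=q[q[:,2]>zt-5];print('cap',len(q),q.mean(0),zt,t.mean(0),t.min(0),t.max(0))
E
```

```text
scene cam [198.7140901  589.66676182 790.54978998]
bench z 1.0827896412345126
plate 2059 [629.04087254 -58.00313567 111.59657032] [-0.35578931  0.02644797  0.93419188] tilt 20.90202255864804 az 175.7486780727715 ((0.8768768310546875, -1.6973953247070312), (122.77253723144531, 130.14146423339844), 89.71182250976562) ctr [629.73195933 -59.75658696 111.90941452] rms 1.2998215925558856
block 647 [430.04147656 -46.32645657  34.78041686] ((430.5832824707031, -46.742713928222656), (89.88114166259766, 51.757301330566406), 66.48290252685547)
cap 211 [464.87477472 120.50449574 142.92060787] 147.68116697734462 [466.84335889 117.76798746 145.74968128] [451.55282832  99.77177463 142.72834015] [483.74000995 132.81418668 149.04401011]
side cam [ 387.72356215 -774.12782649  817.14213549]
bench z -0.322466053941298
plate 1918 [635.26259649 -61.5046092  113.12441712] [-0.35374281  0.03046444  0.93484648] tilt 20.796642787987523 az 175.07781503543984 ((-6.735542297363281, -1.986236572265625), (130.22845458984375, 122.87570190429688), 0.2562543451786041) ctr [628.81869529 -62.94324712 110.7329481 ] rms 1.2249159567589354
block 163 [438.02119875 -20.1636544   33.51278253] ((440.6298522949219, -19.88970375061035), (33.27198028564453, 53.90532684326172), 84.77154541015625)
cap 135 [466.22823257 106.53383501 140.31379143] 146.0139129842981 [467.39724314 110.57672376 144.19662382] [451.37400683  96.22666466 141.29583932] [483.69214139 128.18998656 147.36087636]
```

```bash
python3 - <<'E'
from h import *
print(env.state()['time_s']);print(T_tool().round(3))
P=np.concatenate([cloud(n,np.load(f'/tmp/{n}_d.npy')).reshape(-1,3) for n in ['scene','side']])
P=P[~np.isnan(P).any(1)]
xs=np.arange(100,900,50);ys=np.arange(400,-650,-50)
print('y\\x',xs)
for y in ys:
    r=[]
    for x in xs:
        m=(P[:,0]>=x)&(P[:,0]<x+50)&(P[:,1]>=y)&(P[:,1]<y+50)
        r.append(int(np.percentile(P[m,2],98)) if m.sum()>8 else -999)
    print(y,r)
E
```

```text
0.9
[[ 0.00000e+00  3.27000e-01 -9.45000e-01  1.87847e+02]
 [-0.00000e+00 -9.45000e-01 -3.27000e-01 -5.43462e+02]
 [-1.00000e+00  0.00000e+00 -0.00000e+00  2.22010e+02]
 [ 0.00000e+00  0.00000e+00  0.00000e+00  1.00000e+00]]
y\x [100 150 200 250 300 350 400 450 500 550 600 650 700 750 800 850]
400 [-999, -999, -999, 2, 3, 6, 3, 46, 85, 86, 7, 97, 121, 34, 26, 146]
350 [-999, -999, -999, 2, 3, 8, 3, 47, 48, 48, 13, 13, 3, 34, 35, 145]
300 [-999, -999, -999, 3, 3, 18, 21, 55, 56, 54, 12, 11, 12, 12, 13, 4]
250 [-999, -999, -27, 13, 14, 25, 25, 46, 53, 52, 3, 3, 5, 8, 13, 12]
200 [-999, -999, -42, 3, 3, 3, 14, 48, 54, 17, 23, 22, 17, 17, 3, 3]
150 [2, -1, 21, 27, 27, 3, 3, 13, 15, 3, 22, 20, 29, 30, 4, 9]
100 [165, 0, 4, 21, 8, 3, 99, 147, 12, 15, 10, 3, 31, 31, 9, 6]
50 [252, 0, -103, 3, 3, 3, 68, 139, 3, 4, 15, 14, 28, 25, 3, 3]
0 [263, 266, -133, 3, 3, 3, 25, 3, 2, 94, 104, 15, 14, 3, 4, 3]
-50 [201, 268, -15, 2, 3, 3, 37, 36, 4, 99, 118, 134, 106, 15, 15, 3]
-100 [354, 399, -12, 3, 3, 35, 37, 34, 3, 101, 120, 134, -999, 4, 13, 14]
-150 [453, 565, -39, 3, 3, 3, 3, 3, 3, 101, 121, 134, 242, 243, 10, 10]
-200 [0, 602, 619, 3, 4, 3, 3, 116, 24, 26, 25, -999, 302, 306, 230, 237]
-250 [-419, 212, 292, 300, 31, 261, 258, 266, 269, 255, 245, 246, 322, 323, 260, 262]
-300 [-721, 28, 335, 327, 253, 284, 279, 281, 283, 274, 260, 259, 326, 326, 260, 262]
-350 [-441, 30, 346, 342, 264, 286, 288, 295, 283, 275, 256, 249, 318, 319, 226, 229]
-400 [-142, 215, 347, 342, 260, 270, 284, 276, 272, 266, 40, 26, 289, 289, 16, 20]
-450 [-369, -75, 336, 331, 33, 40, 251, -999, -999, -999, 3, 3, 12, 13, 21, 22]
-500 [-723, -667, -372, 39, -705, 3, -999, -999, -999, -999, -999, 2, 9, 7, 2, -999]
-550 [-722, -709, 519, -509, 185, -999, -999, -999, -999, -999, -999, -999, -999, -999, -999, -999]
-600 [-721, -720, 516, -726, -722, -999, -999, -999, -999, -999, -999, -999, -999, -999, -999, -999]
```

arm_command --slide '[[-4,0,0],[-8,0,0],[-12,0,0],[-16,0,0],[-20,0,0],[-22,0,0],[-22,0,0]]' --turn '[[0,0,0],[0,0,0],[0,0,0],[0,0,0],[0,0,0],[0,0,0],[0,0,0]]' --grip '[255,255,255,255,255,255,255]' --newtons 20

```text
time_s: 1.48
ee_pos: [188.2, -544.5, 447.9]
ee_rot: [88.9, 89.4, -72.0]
force: [-0.4, -0.1, -0.5]
gripper_width: 47.6
```

arm_command --slide '[[0,-3,-2.7],[0,-6,-5.4],[0,-9,-8.1],[0,-12,-10.9],[0,-15,-13.6],[0,-18,-16.3],[0,-21,-19],[0,-24,-21.7],[0,-27,-24.5],[0,-30,-27.2],[0,-33,-29.9],[0,-36,-32.6],[0,-39,-35.3],[0,-42,-38],[0,-45,-40.8],[0,-48,-43.5],[0,-51,-46.2],[0,-53,-48],[0,-53,-48],[0,-53,-48]]' --turn '[[-0.05,0,0],[-0.1,0,0],[-0.15,0,0],[-0.2,0,0],[-0.25,0,0],[-0.3,0,0],[-0.35,0,0],[-0.4,0,0],[-0.45,0,0],[-0.5,0,0],[-0.55,0,0],[-0.6,0,0],[-0.65,0,0],[-0.7,0,0],[-0.75,0,0],[-0.8,0,0],[-0.85,0,0],[-0.88,0,0],[-0.88,0,0],[-0.88,0,0]]' --grip '[255,255,255,255,255,255,255,255,255,255,255,255,255,255,255,255,255,255,255,255]'

```text
time_s: 3.15
ee_pos: [468.3, 115.2, 440.2]
ee_rot: [-48.3, 89.8, -158.7]
force: [0.1, 0.1, 0.8]
gripper_width: 0.5
```

```bash
python3 - <<'E'
from h import *
T=T_tool();print(T.round(3))
im,d=save('wrist','w0.png');np.save('/tmp/w0T.npy',T)
for l in ['block','cap_top','plate_face']: print(l,[(np.round(q['point']),round(q['p'],2)) for q in env.search_frame('wrist',l)])
E
```

```text
[[-3.00000e-03  9.37000e-01 -3.48000e-01  4.68320e+02]
 [-1.00000e-03 -3.48000e-01 -9.37000e-01  1.15178e+02]
 [-1.00000e+00 -3.00000e-03  2.00000e-03  4.40190e+02]
 [ 0.00000e+00  0.00000e+00  0.00000e+00  1.00000e+00]]
block [(array([425., -18.,  29.]), 0.45)]
cap_top [(array([471., 113., 146.]), 0.75)]
plate_face [(array([636., -52., 115.]), 0.79)]
```

View pics/w0.png

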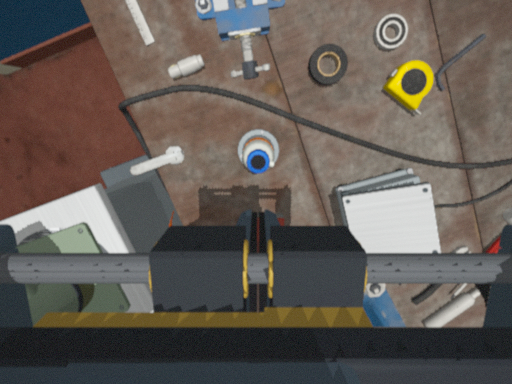

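The wrist picture shows the blue cap at (258,162), the plate at (390,222), and the block hidden behind the gripper.

```bash
cat > meas.py <<'E'
from h import *
def plate(P,im,c0=(630,-60,110)):
    hsv=cv2.cvtColor(im,cv2.COLOR_RGB2HSV).astype(int);s,v=hsv[...,1],hsv[...,2]
    m=(np.linalg.norm(P-np.array(c0),axis=-1)<95)&(s<40)&(v>150)&(P[...,2]>70)
    q=P[m]; q=q[np.abs((q-c0)@np.array([-.355,.028,.934]))<12]
    for _ in range(5):
        c=q.mean(0);U,S,V=np.linalg.svd(q-c,full_matrices=False);nn=V[2]*np.sign(V[2][2]); q=q[np.abs((q-c)@nn)<3]
    x=np.array([0,0,1])-nn*nn[2];x/=np.linalg.norm(x);y=np.cross(nn,x)
    uv=np.stack([(q-c)@x,(q-c)@y],1);rc=cv2.minAreaRect(uv.astype(np.float32))
    print('plate',len(q),'n',nn.round(4),'tilt',np.degrees(np.arccos(nn[2])).round(2),'xyaw',np.degrees(np.arctan2(x[1],x[0])).round(2),rc,'ctr',(c+x*rc[0][0]+y*rc[0][1]).round(1),'u',uv.min(0),uv.max(0))
def cap(P,im):
    hsv=cv2.cvtColor(im,cv2.COLOR_RGB2HSV).astype(int);h,s,v=hsv[...,0],hsv[...,1],hsv[...,2]
    m=(np.linalg.norm(P-np.array((467,114,140)),axis=-1)<50)&(np.abs(h-112)<14)&(s>100)&(P[...,2]>112)
    q=P[m];zt=np.percentile(q[:,2],90);t=q[q[:,2]>zt-5];(cx,cy),r=cv2.minEnclosingCircle(t[:,:2].astype(np.float32))
    print('cap',len(q),zt,t.mean(0).round(1),(cx,cy,r))
def block(P,im,c0):
    hsv=cv2.cvtColor(im,cv2.COLOR_RGB2HSV).astype(int);h,s,v=hsv[...,0],hsv[...,1],hsv[...,2]
    m=(np.linalg.norm(P-np.array(c0),axis=-1)<75)&((h<8)|(h>172))&(s>110)&(P[...,2]>22)
    q=P[m];rc=cv2.minAreaRect(q[:,:2].astype(np.float32));print('block',len(q),q.mean(0).round(1),rc,'z',np.median(q[:,2]))
E
python3 - <<'E'
from meas import *
T=np.load('/tmp/w0T.npy');im=np.load('/tmp/wrist_im.npy');P=cloud('wrist',np.load('/tmp/wrist_d.npy'),T)
plate(P,im);cap(P,im)
b=(np.abs(P[...,2])<12)&(P[...,0]>300);print(np.nanmedian(P[...,2][b]))
E
```

```text
plate 5296 n [-0.3542  0.0298  0.9347] tilt 20.82 xyaw -4.82 ((-5.8923492431640625, -5.153110504150391), (129.73963928222656, 113.9316177368164), 0.25154799222946167) ctr [627.6 -58.2 111.3] u [-70.96543229 -61.84737696] [59.16924823 52.00937338]
cap 293 146.25620319406835 [466.  114.9 145. ] (465.7468566894531, 114.4786148071289, 16.945232391357422)
0.2611945091717871
```

arm_command --slide '[[3,0,0],[7,-0.1,0.1],[11,-0.2,0.1],[15,-0.2,0.1],[19,-0.2,0.1],[23,-0.2,0.1],[26,-0.2,0.1],[27.5,-0.2,0.1],[27.5,-0.2,0.1],[27.5,-0.2,0.1],[27.5,-0.2,0.1]]' --turn '[[0,0,0],[0,0,0],[0,0,0],[0,0,0],[0,0,0],[0,0,0],[0,0,0],[0,0,0],[0,0,0],[0,0,0],[0,0,0]]' --grip '[255,255,255,255,255,255,255,255,255,255,255]'

```text
time_s: 4.27
ee_pos: [467.3, 113.7, 168.6]
ee_rot: [120.9, 89.8, 10.3]
force: [-0.1, 0.1, -0.4]
gripper_width: 0.4
```

arm_command --slide '[[0.8,-0.1,0],[1.4,-0.1,0],[1.7,-0.1,0],[1.9,-0.1,0],[2.1,-0.1,0],[2.2,-0.1,0],[2.2,-0.1,0],[2.2,-0.1,0]]' --turn '[[0,0,0],[0,0,0],[0,0,0],[0,0,0],[0,0,0],[0,0,0],[0,0,0],[0,0,0]]' --grip '[255,255,255,255,255,255,255,255]'

```text
time_s: 4.93
ee_pos: [465.7, 114.4, 147.1]
ee_rot: [111.6, 89.9, 1.1]
force: [-2.9, -1.1, 14.6]
gripper_width: 0.2
```

arm_command --slide '[[0.1,0,0],[0.1,0,0],[-0.5,0,0],[-2,0,0],[-5,0,0],[-9,0,0],[-10.5,0,2],[-10.5,0.7,5],[-10.5,1.5,9],[-10.5,2.3,13],[-10.5,3,17],[-10.5,3.7,20.4],[-10.5,3.7,20.4],[-10.5,3.7,20.4],[-10.5,3.7,20.4]]' --turn '[[0,0,0],[0,0,0],[0,0,0],[0,0,0],[0,0,0],[0,0,0],[0,0,0],[0,0,0],[0,0,0],[0,0,0],[0,0,0],[0,0,0],[0,0,0],[0,0,0],[0,0,0]]' --grip '[255,255,255,255,255,255,0,0,0,0,0,0,0,0,0]'

```text
time_s: 6.18
ee_pos: [428.3, -89.2, 249.8]
ee_rot: [-138.4, 90.0, 111.1]
force: [0.5, 0.4, -0.1]
gripper_width: 57.6
```

```bash
python3 - <<'E'
from meas import *
T=T_tool();print(T.round(3))
im,d=save('wrist','w1.png');P=cloud('wrist',d,T)
cap(P,im);block(P,im,(430,-46,34));plate(P,im)
b=(np.abs(P[...,2])<12)&(P[...,0]>300);print(np.nanmedian(P[...,2][b]), env.state())
E
```

```text
[[-0.00000e+00  9.36000e-01 -3.51000e-01  4.28326e+02]
 [ 1.00000e-03 -3.51000e-01 -9.36000e-01 -8.92290e+01]
 [-1.00000e+00 -1.00000e-03 -1.00000e-03  2.49774e+02]
 [ 0.00000e+00  0.00000e+00  0.00000e+00  1.00000e+00]]Traceback (most recent call last):
  File "<stdin>", line 4, in <module>
  File "meas.py", line 14, in cap
    q=P[m];zt=np.percentile(q[:,2],90);t=q[q[:,2]>zt-5];(cx,cy),r=cv2.minEnclosingCircle(t[:,:2].astype(np.float32))
              ~~~~~~~~~~~~~^^^^^^^^^^^
    return _quantile_unchecked(
        a, q, axis, out, overwrite_input, method, keepdims, weights)
    return _ureduce(a,
                    func=_quantile_ureduce_func,
    ...<5 lines>...
                    overwrite_input=overwrite_input,
                    method=method)
    r = func(a, **kwargs)
    result = _quantile(arr,
                       quantiles=q,
    ...<2 lines>...
                       out=out,
                       weights=wgt)
    slices_having_nans = np.isnan(arr[-1, ...])
                                  ~~~^^^^^^^^^
IndexError: index -1 is out of bounds for axis 0 with size 0
```

View pics/w1.png

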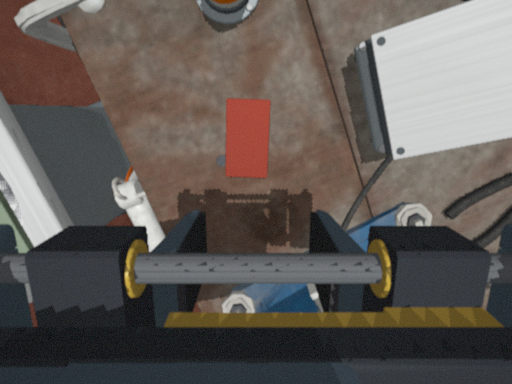

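The wrist picture shows the whole red block top at (248,138), nearly aligned with the jaws, the plate at right (455,75), and the fingers open at the bottom.

```bash
python3 - <<'E'
from meas import *
T=T_tool();s=env.state();print(s['ee_pos'],s['qpos'].round(1),s['gripper_width'],s['time_s'])
im=np.load('/tmp/wrist_im.npy');P=cloud('wrist',np.load('/tmp/wrist_d.npy'),T)
block(P,im,(430,-46,34));
b=(np.abs(P[...,2])<12)&(P[...,0]>300);print(np.nanmedian(P[...,2][b]))
im,d=save('scene','s1.png');P=cloud('scene',d);cap(P,im);block(P,im,(430,-46,34))
E
```

```text
[428.46775083 -88.75650352 249.79412584] [-13.2   4.7 103.3   0.   72.    7.2] 61.34618318783537 6.2333
block 3355 [429.3 -47.3  34.1] ((428.7370300292969, -48.644287109375), (90.17306518554688, 49.96019744873047), 67.38497161865234) z 34.09635037615982
0.17247826411804112
cap 217 147.21610363826377 [466.7 117.6 145.8] (467.0423583984375, 116.41038513183594, 17.231689453125)
block 648 [430.1 -46.3  34.7] ((430.4418029785156, -48.144805908203125), (90.64122772216797, 50.494956970214844), 68.0252914428711) z 34.712556672305936
```

View pics/s1.png

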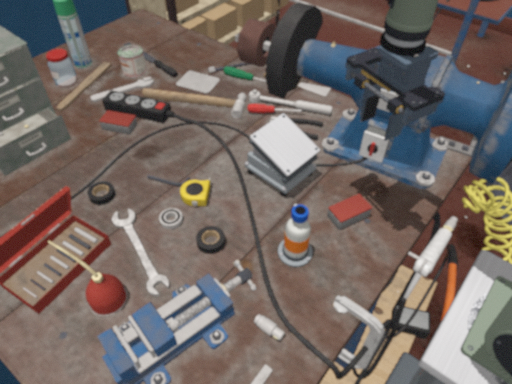

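arm_command --slide '[[0,-0.5,-1.5],[0,-1,-3],[2,-1.4,-3.9],[6,-1.4,-3.9],[10,-1.4,-3.9],[14,-1.4,-3.9],[17,-1.4,-3.9],[19,-1.4,-3.9],[21,-1.4,-3.9],[22,-1.4,-3.9],[23,-1.4,-3.9],[23.4,-1.4,-3.9],[23.4,-1.4,-3.9],[23.4,-1.4,-3.9],[23.4,-1.4,-3.9]]' --turn '[[0.03,0,0],[0.03,0,0],[0.03,0,0],[0.03,0,0],[0.03,0,0],[0.03,0,0],[0.03,0,0],[0.03,0,0],[0.03,0,0],[0.03,0,0],[0.03,0,0],[0.03,0,0],[0.03,0,0],[0.03,0,0],[0.03,0,0]]' --grip '[0,0,0,0,0,0,0,0,0,0,0,0,0,0,0]'

```text
time_s: 7.53
ee_pos: [429.6, -47.9, 16.5]
ee_rot: [101.9, 89.9, -10.3]
force: [-0.2, 1.2, -1.1]
gripper_width: 91.5
```

```bash
python3 - <<'E'
from h import *
s=env.state();print(s['ee_pos'],s['force'],s['gripper_width'],s['time_s']);print(T_tool().round(4))
E
```

```text
[429.56686692 -47.8707049   16.514531  ] [-0.1619906   1.187866   -1.12607675] 91.52995813903603 7.5333
[[ 1.400000e-03  9.260000e-01 -3.775000e-01  4.295669e+02]
 [-2.000000e-04 -3.775000e-01 -9.260000e-01 -4.787070e+01]
 [-1.000000e+00  1.300000e-03 -3.000000e-04  1.651450e+01]
 [ 0.000000e+00  0.000000e+00  0.000000e+00  1.000000e+00]]
```

arm_command --slide '[[0.2,0,0],[0.2,0,0],[0.2,0,0],[0.2,0,0],[0.2,0,0],[0.2,0,0],[0.2,0,0],[0.2,0,0],[0.2,0,0],[0.2,0,0]]' --turn '[[0,0,0],[0,0,0],[0,0,0],[0,0,0],[0,0,0],[0,0,0],[0,0,0],[0,0,0],[0,0,0],[0,0,0]]' --grip '[0,255,255,255,255,255,255,255,255,255]' --newtons 45

```text
time_s: 8.37
ee_pos: [429.1, -48.3, 14.0]
ee_rot: [87.0, 90.0, -25.3]
force: [0.4, -0.2, 0.4]
gripper_width: 49.7
```

arm_command --slide '[[0.2,0,0],[0.2,0,0],[-0.5,0,0],[-2,0,0],[-5,0,0],[-9,0,0],[-13,0,0],[-17,0,0],[-19,0,0],[-19,0,0],[-19,0,0]]' --turn '[[0,0,0],[0,0,0],[0,0,0],[0,0,0],[0,0,0],[0,0,0],[0,0,0],[0,0,0],[0,0,0],[0,0,0],[0,0,0]]' --grip '[255,255,255,255,255,255,255,255,255,255,255]'

```text
time_s: 9.28
ee_pos: [428.9, -48.2, 204.3]
ee_rot: [101.4, 89.9, -10.8]
force: [0.2, -0.5, -2.0]
gripper_width: 49.9
```

```bash
python3 - <<'E'
from h import *
from meas import *
s=env.state();print(s['ee_pos'],s['force'],s['gripper_width'],s['time_s']);T=T_tool();print(T.round(4))
save('wrist','w2.png'); im,d=save('scene','s2.png'); P=cloud('scene',d)
hsv=cv2.cvtColor(im,cv2.COLOR_RGB2HSV).astype(int);h,ss,v=hsv[...,0],hsv[...,1],hsv[...,2]
m=(np.linalg.norm(P-T[:3,3],axis=-1)<80)&((h<8)|(h>172))&(ss>110)
q=(P[m]-T[:3,3])@T[:3,:3];print(len(q),q.min(0),q.max(0),np.median(q,0))
# desired
n=np.array([-.3545,.0290,.9346]);n/=np.linalg.norm(n)
x=np.array([0,0,1])-n*n[2];x/=np.linalg.norm(x)
Rd=np.stack([-n,x,np.cross(-n,x)],1)
for ctr in [np.array([628.8,-60.,111.2])]:
  for back in [60]:
    p=ctr+n*(14+back)
    print('target',p,'slide cm',(T[:3,:3].T@(p-T[:3,3]))/10,'turn',R.from_matrix(T[:3,:3].T@Rd).as_rotvec())
E
```

```text
[428.91678032 -48.21102604 204.32558059] [ 0.16545011 -0.47973376 -2.00943911] 49.925712754489055 9.2833
[[ 1.500000e-03  9.257000e-01 -3.783000e-01  4.289168e+02]
 [-3.000000e-04 -3.783000e-01 -9.257000e-01 -4.821100e+01]
 [-1.000000e+00  1.500000e-03 -3.000000e-04  2.043256e+02]
 [ 0.000000e+00  0.000000e+00  0.000000e+00  1.000000e+00]]
458 [-36.85377441 -26.77760602 -46.81336934] [-14.25616748  28.12718473  12.19850482] [-19.42376961   1.16767901 -20.80383901]
target [602.56684798 -57.85398756 180.36080079] slide cm [ 2.42241272 16.43576249 -5.67574329] turn [-0.30293503  0.05562501  0.35927872]
```

View pics/s2.png

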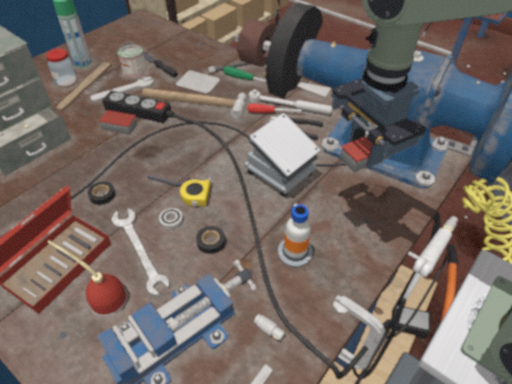

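View pics/w2.png

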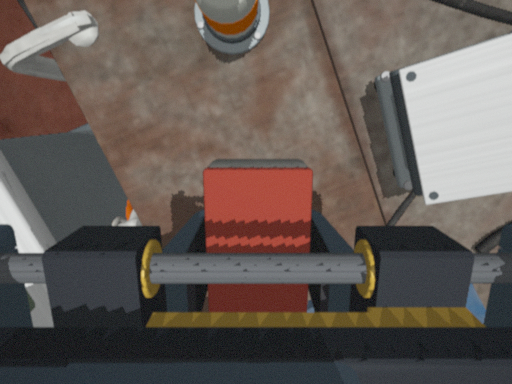

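arm_command --slide '[[0.2,1.6,-0.6],[0.5,3.7,-1.3],[0.8,5.8,-2],[1.2,7.9,-2.7],[1.5,10,-3.5],[1.8,12.1,-4.2],[2.1,14.2,-4.9],[2.3,15.6,-5.4],[2.4,16.4,-5.7],[2.4,16.4,-5.7],[2.4,16.4,-5.7],[2.4,16.4,-5.7],[2.4,16.4,-5.7]]' --turn '[[-0.03,0.006,0.036],[-0.07,0.013,0.081],[-0.107,0.02,0.127],[-0.145,0.027,0.173],[-0.184,0.034,0.219],[-0.223,0.041,0.264],[-0.262,0.048,0.31],[-0.288,0.053,0.341],[-0.303,0.056,0.359],[-0.303,0.056,0.359],[-0.303,0.056,0.359],[-0.303,0.056,0.359],[-0.303,0.056,0.359]]' --grip '[255,255,255,255,255,255,255,255,255,255,255,255,255]'

```text
time_s: 10.47
ee_pos: [601.7, -57.4, 179.9]
ee_rot: [90.1, 69.3, -4.6]
force: [-0.0, -0.4, -1.0]
gripper_width: 50.1
```

```bash
cat > chk.py <<'E'
from h import *
from meas import *
import sys
s=env.state();print(s['ee_pos'].round(2),'F',s['force'].round(2),'M',s['torque'].round(2),s['gripper_width'].round(1),s['time_s']);T=T_tool();print(T.round(4)); print(s['qpos'].round(1))
n=np.array([-.3545,.0290,.9346]);n/=np.linalg.norm(n)
x=np.array([0,0,1])-n*n[2];x/=np.linalg.norm(x)
Rd=np.stack([-n,x,np.cross(-n,x)],1);ctr=np.array([628.8,-60.,111.2])
e=T[:3,3]-ctr;print('above plate: n',e@n-14,'up',e@x,'yacross',e@np.cross(n,x),'Fn',s['force']@n,'turn left',R.from_matrix(T[:3,:3].T@Rd).as_rotvec().round(4))
E
python3 - <<'E'
import chk
from chk import *
im,d=save('wrist','w3.png');P=cloud('wrist',d);plate(P,im)
im,d=save('scene','s3.png');P=cloud('scene',d);plate(P,im)
E
```

```text
Traceback (most recent call last):
  File "chk.py", line 4, in <module>
    s=env.state();print(s['ee_pos'].round(2),'F',s['force'].round(2),'M',s['torque'].round(2),s['gripper_width'].round(1),s['time_s']);T=T_tool();print(T.round(4)); print(s['qpos'].round(1))
                                                                                              ^^^^^^^^^^^^^^^^^^^^^^^^
AttributeError: 'float' object has no attribute 'round'
```

```bash
sed -i "s/s\['gripper_width'\].round(1)/s['gripper_width']/" chk.py
python3 - <<'E'
import chk
from chk import *
im,d=save('wrist','w3.png');P=cloud('wrist',d);plate(P,im)
im,d=save('scene','s3.png');P=cloud('scene',d);plate(P,im)
E
```

```text
[601.75 -57.42 179.88] F [-0.04 -0.44 -0.97] M [-0.01  0.22 -0.03] 50.07790951487773 10.4667
[[ 3.522000e-01  9.324000e-01 -8.160000e-02  6.017484e+02]
 [-2.840000e-02 -7.650000e-02 -9.967000e-01 -5.742480e+01]
 [-9.355000e-01  3.533000e-01 -5.000000e-04  1.798763e+02]
 [ 0.000000e+00  0.000000e+00  0.000000e+00  1.000000e+00]]
[ -7.   13.6 106.2   1.3  39.5  -3.2]
above plate: n 59.84976025132346 up -0.9673762235848596 yacross 0.36107513747690295 Fn -0.9078372074615725 turn left [-0.0002 -0.0005  0.0025]
plate 9336 n [-0.355   0.0291  0.9344] tilt 20.86 xyaw -4.69 ((-1.7453842163085938, -16.338096618652344), (130.2762451171875, 82.76020050048828), 0.006942827254533768) ctr [629.1 -43.1 111.4] u [-66.88721582 -57.71035898] [63.39352816 25.04779674]
plate 982 n [-0.3575  0.0259  0.9335] tilt 21.01 xyaw -4.14 ((-11.740516662597656, -24.826122283935547), (112.48612213134766, 130.59927368164062), 89.3006820678711) ctr [630.  -54.3 111.8] u [-76.65150601 -81.83893293] [53.5445176  31.71938648]
```

View pics/s3.png

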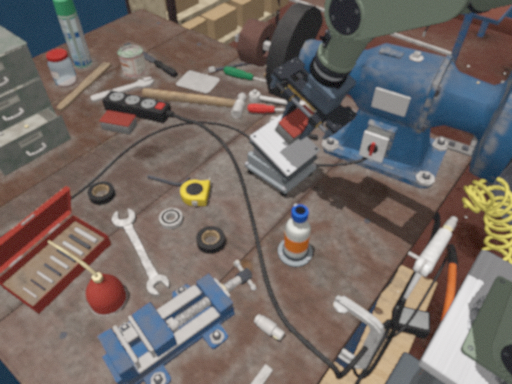

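View pics/w3.png

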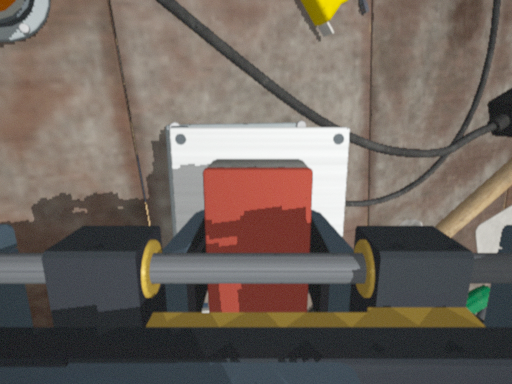

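arm_command --slide '[[1,0.1,0],[3,0.1,0],[4.2,0.1,0],[4.9,0.1,0],[5.3,0.1,0],[5.5,0.1,0],[5.5,0.1,0],[5.5,0.1,0],[5.5,0.1,0]]' --turn '[[0,0,0.002],[0,0,0.002],[0,0,0.002],[0,0,0.002],[0,0,0.002],[0,0,0.002],[0,0,0.002],[0,0,0.002],[0,0,0.002]]' --grip '[255,255,255,255,255,255,255,255,255]'

```text
time_s: 11.32
ee_pos: [623.0, -59.2, 129.6]
ee_rot: [90.1, 69.1, -4.6]
force: [-0.9, -0.3, -1.6]
gripper_width: 50.2
```

```bash
python3 chk.py
```

```text
[622.96 -59.17 129.62] F [-0.89 -0.31 -1.56] M [0.02 0.23 0.04] 50.17609287898699 11.3167
[[ 3.560000e-01  9.309000e-01 -8.140000e-02  6.229558e+02]
 [-2.870000e-02 -7.620000e-02 -9.967000e-01 -5.917050e+01]
 [-9.340000e-01  3.572000e-01 -4.000000e-04  1.296151e+02]
 [ 0.000000e+00  0.000000e+00  0.000000e+00  1.000000e+00]]
[ -6.9  18.4 107.7   1.5  33.   -3.4]
above plate: n 5.306719357493833 up 1.042928060098383 yacross 0.3502881139163702 Fn -1.1477290199327561 turn left [-0.     -0.0004 -0.0016]
```

arm_command --slide '[[0.2,0,0],[0.3,0,0],[0.4,0,0],[0.5,0,0],[0.6,0,0],[0.6,0,0],[0.6,0,0]]' --turn '[[0,0,0],[0,0,0],[0,0,0],[0,0,0],[0,0,0],[0,0,0],[0,0,0]]' --grip '[255,255,255,255,255,255,255]'

```text
time_s: 11.9
ee_pos: [624.7, -59.3, 123.5]
ee_rot: [90.1, 69.1, -4.6]
force: [-1.6, 0.4, 2.7]
gripper_width: 49.9
```

```bash
python3 chk.py
```

```text
[624.72 -59.3  123.52] F [-1.58  0.45  2.67] M [-0.02  0.35 -0.06] 49.90201693386558 11.9
[[ 3.549000e-01  9.313000e-01 -8.140000e-02  6.247153e+02]
 [-2.860000e-02 -7.630000e-02 -9.967000e-01 -5.929790e+01]
 [-9.345000e-01  3.561000e-01 -5.000000e-04  1.235189e+02]
 [ 0.000000e+00  0.000000e+00  0.000000e+00  1.000000e+00]]
[ -6.9  19.  107.9   1.5  32.3  -3.4]
above plate: n -1.018245875806974 up 0.5232876775201286 yacross 0.3667544628173534 Fn 3.073709021539759 turn left [-0.0001 -0.0005 -0.0004]
```

arm_command --slide '[[0.1,0,0],[0.2,0,0],[0.3,0,0],[0.4,0,0],[0.5,0,0],[0.5,0,0],[0.5,0,0],[0.5,0,0]]' --turn '[[0,0,0],[0,0,0],[0,0,0],[0,0,0],[0,0,0],[0,0,0],[0,0,0],[0,0,0]]' --grip '[255,255,255,255,255,255,255,255]'

```text
time_s: 12.57
ee_pos: [626.5, -59.5, 118.9]
ee_rot: [90.1, 69.1, -4.6]
force: [-5.4, 0.7, 5.8]
gripper_width: 49.9
```

```bash
python3 chk.py
```

```text
[626.48 -59.49 118.9 ] F [-5.4   0.66  5.83] M [-0.    0.51 -0.02] 49.93520949174303 12.5667
[[ 3.549000e-01  9.313000e-01 -8.150000e-02  6.264763e+02]
 [-2.860000e-02 -7.630000e-02 -9.967000e-01 -5.948670e+01]
 [-9.345000e-01  3.561000e-01 -5.000000e-04  1.188992e+02]
 [ 0.000000e+00  0.000000e+00  0.000000e+00  1.000000e+00]]
[ -6.9  19.4 108.    1.6  31.7  -3.4]
above plate: n -5.965615153013216 up 0.5348632226887188 yacross 0.32210094161431885 Fn 7.379406199058172 turn left [-0.0001 -0.0004 -0.0004]
```

arm_command --slide '[[0,0,0],[0,0,0],[0,0,0],[0,0,0],[0,0,0],[0,0,0]]' --turn '[[0,0,0],[0,0,0],[0,0,0],[0,0,0],[0,0,0],[0,0,0]]' --grip '[255,255,255,255,255,255]'

```text
time_s: 13.07
ee_pos: [626.5, -59.5, 118.9]
ee_rot: [90.1, 69.1, -4.6]
force: [-4.5, 1.0, 5.6]
gripper_width: 50.3
```

```bash
python3 - <<'E'
import chk
from chk import *
im,d=save('wrist','w4.png');P=cloud('wrist',d);plate(P,im,(627,-60,105))
a,_=save('scene','s4.png');b,_=save('side','d4.png')
z=lambda i,r,c:cv2.resize(i[r[0]:r[1],c[0]:c[1]],(400,400),interpolation=cv2.INTER_CUBIC)
cv2.imwrite('pics/z4.png',np.hstack([z(a,(80,210),(220,350)),z(b,(180,280),(240,340))])[:,:,::-1])
for l in ['tape_roll','tape_measure','coupler_a']:
  print(l,[(np.round(q['point']),round(q['p'],2)) for q in env.search_frame('scene',l)])
E
```

```text
[626.48 -59.47 118.93] F [-4.5   0.96  5.63] M [0.02 0.55 0.03] 50.33803376811739 13.0667
[[ 3.550000e-01  9.313000e-01 -8.150000e-02  6.264765e+02]
 [-2.860000e-02 -7.630000e-02 -9.967000e-01 -5.947030e+01]
 [-9.344000e-01  3.562000e-01 -5.000000e-04  1.189292e+02]
 [ 0.000000e+00  0.000000e+00  0.000000e+00  1.000000e+00]]
[ -6.9  19.4 108.    1.5  31.7  -3.4]
above plate: n -5.937220304134351 up 0.5444310354420328 yacross 0.3385308882756932 Fn 6.887767965830698 turn left [-0.0001 -0.0004 -0.0005]
plate 12482 n [-0.3546  0.0311  0.9345] tilt 20.85 xyaw -5.01 ((-5.050865173339844, -13.792152404785156), (129.81427001953125, 66.87284851074219), 0.22534912824630737) ctr [631.5 -35.  105.8] u [-70.00991612 -47.00599799] [59.91449327 19.89179019]
tape_roll [(array([629., 218.,  16.]), 0.61)]
tape_measure [(array([749., 140.,  27.]), 0.75)]
coupler_a [(array([400., 297.,  23.]), 0.8)]
```

View pics/z4.png

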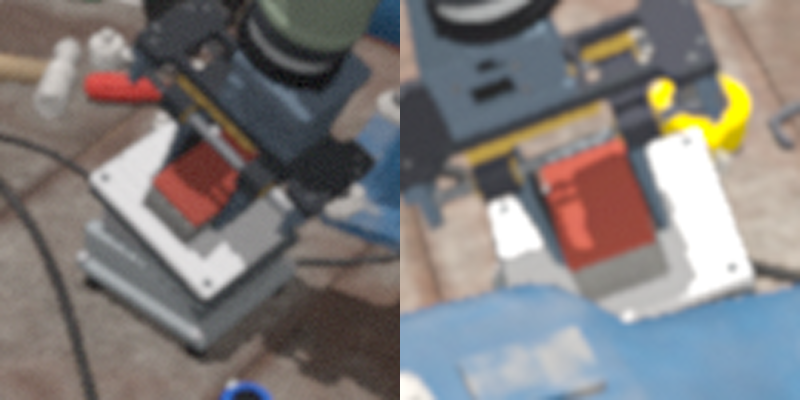

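View pics/w4.png

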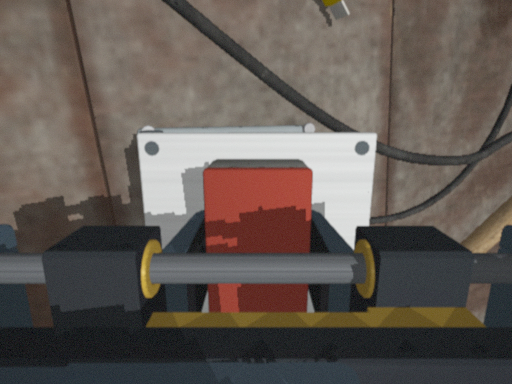

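View pics/s4.png

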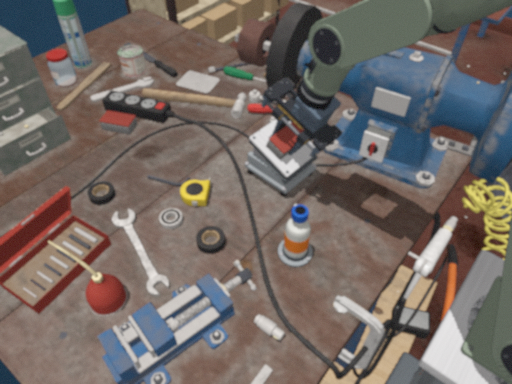

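```bash
python3 -c "
from workcell import env
print(env.job_done())"
```

```text
the job is handed in; nothing more can be done
None
```

I pressed the nozzle cap fully down and let it spring back. Then I gripped the block and pressed it flush on the plate, where it is still held at about half the spring travel. The job was handed in at about 13 s, and no verdict was reported.

- **Cap:** I pushed until the force read 14.6 N, well above the 7 N for fully down, with the fingertips at the height of full travel. A later scene picture showed the cap back at its starting height, to within camera error.
- **Block:** It is gripped across its 50 mm width at 45 N and tilted to the measured slope of 20.9°. The tool sits within 0.1° of the plate's normal and about 0.5 mm from the plate centre I had estimated. Counting error in that estimate and in the grip, the block is within about 3 mm of the middle.
- **Plate depth:** The tool position gave about 5.9 mm of sinking, and the shift of the plate in the wrist camera gave about 5.85 mm. The force readings disagreed slightly: about 8.0–8.5 N from noisy values, which suggests 4.9–5.5 mm.
- **Other things:** The tape roll, tape measure and coupler were found where they started, within about 4 mm, which is the search's own accuracy. The free-motion readings showed no sign of contact.

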